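# Set up a folding display case and stand a wood sample in it

## Robot

A 6-joint arm with a two-finger parallel gripper is mounted at the origin on the work surface. World frame = base frame: x ahead of the robot, y to its left, z up, the work surface at z = 0. Lengths are in m, angles in rad, forces in N, time in s.
With the tool pointing down it reaches from about 0.225 to 0.875 m from the base axis. Payload 3.4 kg.
Tool frame: the origin (TCP) lies on the centre line of the jaws, within the pads' length; the fingertips stand ctrl.nose_length ahead of it and the grasp point (between the pads) lies 11 mm behind it (ctrl.nose_length is the distance from the TCP to the fingertips, in m); z points along the fingers, y is the line along which they close (so a half turn about z gives the same grasp; the last joint's range is limited). The gripper opens to 85 mm and grips with 20 to 120 N. Pads are 22 mm wide; open, the fingers measure 114 mm over their backs; the gripper's body (76 mm by 85 mm) begins 54 mm behind the grasp point. The pads swing forward as they close: fully open they stand 13 mm farther back than shut.
Start: joints at [-1.451, 0.276, 1.505, -0, 1.361, -0.121], TCP at [0.137, -0.558, 0.239] pointing down, gripper open.
Joint ranges: [-2.89, 2.89], [-0.75, 2.08], [0.22, 2.7], [-1.18, 4.32], [0.11, 2.71], [-2.7, 2.7]. Speed limits (rad/s): [2.57, 2.57, 3.14, 3.14, 3.14, 3.14].

## Interface

Orientations are given as [roll, pitch, yaw] about the fixed x, y, z axes, in that order (R = Rz(yaw) Ry(pitch) Rx(roll)).
In Python, from station import ctrl gives the robot as it stands. Calls block until the motion is done:
- ctrl.move_to(position, orientation): joint-space move of the TCP to a pose.
- ctrl.movel(position, max_speed=0.15, ori=None, contact_N=None): straight line of the TCP; ori=None keeps the orientation; max_speed is the mean speed in m/s. With contact_N (N) it stops when the force on the tool has changed by that much, and returns True; else False.
- ctrl.goto_joints(angles): joint-space move.
- ctrl.let_go() and ctrl.close_gripper(effort=None): open the fingers fully, or close them until they stop; effort is the grip in N (None keeps the last).
- ctrl.pause(seconds).
- ctrl.inverse_kinematics(position, orientation): joint angles nearest the present ones, or None.
- ctrl.snapshot(name): name is "scene" or "top"; returns a dict with "image" (420x560x3 uint8, red, green, blue), "z_map" (420x560 float32, m along the optical axis (not along the pixel's ray), 0 where there is no reading), "fx", "fy", "cx", "cy" (pixels), "camera_from_world" (4x4, takes a point from world to camera coordinates). Camera axes: x right, y up, looking along -z (the intrinsics and any distortion apply to the point x, -y, -z); pixel columns grow to the right and rows downward; lengths in m; the calibration is good to about 2 mm. A picture is of the moment at which its call begins.
A pose or a line that the arm cannot do raises ctrl.Unreachable and nothing moves.
- ctrl.hand_in(): hands the job in; it is judged then, once.
Readings, each from a call of its own:
- ctrl.current_time_s(): time.
- ctrl.current_joint_pos(): joint angles.
- ctrl.current_qvel(): joint speeds.
- ctrl.current_effort(): joint torques, N m.
- ctrl.current_tcp_pos(): TCP position.
- ctrl.current_eef_rot(): TCP orientation.
- ctrl.current_wrist_force(): force on the tool from outside, world axes, zero at the start.
- ctrl.current_moment(): the same for the moment, N m.
- ctrl.current_grip_width(): finger opening in m.
- ctrl.current_grip_force(): force on a finger pad.
Only numpy, scipy, OpenCV 4.12 (cv2) and the standard library are available. Lean on these libraries where they do the work, as an engineer would, in place of code of your own. Each camera call takes 0.05 s, during which the arm holds its last target. There are 200 camera calls.

## Task

Put the pale wood sample with the white label on show: fold both green side walls of the display case fully upright, and stand the sample on its plain short end in the middle of the case floor, on its own, with the label at the top and facing squarely out of the open front. Set it down gently rather than dropping it, let go, and leave everything else on the table where it is.

Things in the scene. Friction and masses are not known exactly. Their poses are not given: they have to be found in the camera images.
- board: the sample: flat pale wood board 120 x 56 x 24 mm (x, y, z), about 0.1 kg, lying on the table. Origin at its centre. +x points to the end with the white paper label (30 x 44 mm, on the +z face), -x to the plain end; +z is the labelled face, upward at the start.
- board_label (a point): the centre of the white label: 40 mm from the board's centre towards the label end, on the labelled face
- case: display case fixed to the table. Plywood floor 160 x 190 x 12 mm (x, y, z), open front towards its -x, fixed green back wall across its +x edge (inner face at x = +70 mm, 82 mm high), a hinged green side wall along each of the +y and -y edges. Origin: middle of the floor's underside, on the table.
- case_floor (a point): middle of the case floor's upper surface, 12 mm above the table; axes as the case
- case_front (a point): middle of the floor's open front edge, on the upper surface, 80 mm from case_floor towards -x of the case
- wall_left (a joint): hinge of the green side wall on the case's +y edge (rad): 0 = flat outward, 1.571 = fully upright, at its stop. Wall 150 mm long (along case x), 70 mm from hinge to free edge, 8 mm thick (upright: 5 mm of it outside the hinge line), yellow line near the free edge. A friction hinge, it stays where left; it starts part-way up and can be pushed up from outside.
- wall_left_hinge (a point): middle of the left wall's hinge line: 97 mm from the case's middle, 10 mm above the table
- wall_left_edge (a point): middle of the left wall's free edge, moves with the wall
- wall_right (a joint): the same for the wall on the case's -y edge: 0 = flat outward, 1.571 = fully upright
- wall_right_hinge (a point): middle of the right wall's hinge line: 97 mm from the case's middle, 10 mm above the table
- wall_right_edge (a point): middle of the right wall's free edge, moves with the wall
- dark_board: bystander: dark wood board without a label, 120 x 56 x 24 mm, lying flat; origin at its centre
- step_block: bystander: standing stepped wood block 55 x 55 x 60 mm; origin under its centre
- log_slice: bystander: lying slice of log, 100 mm across, 35 mm high; origin under its centre
- log_stub: bystander: standing piece of branch, 68 mm across, 70 mm high; origin under its centre
- chip_jar: bystander: amber jar with white cap, 76 mm across, 90 mm high; origin under its centre
- calliper: bystander: green calliper lying flat, 190 mm long along its x, jaws 66 mm to its +y, up to 10 mm high; origin under its bar
- magnifier: bystander: hand magnifier lying flat, lens 68 mm across 80 mm along +x from its origin, 10 mm high
Mind the look-alikes: they are no part of the job. Leave any purple look-alike of the board alone.

How it is judged:
At the end, for the whole second after the job is handed in: Both side walls above 1.48 rad. The board rests, released, on its plain end on the case floor: label end up, within 0.06 rad of vertical, centre within 35 mm of the floor's middle along case x and y and 54 to 66 mm above the floor, label facing the open front within 0.26 rad (value of joint each of wall_left, wall_right above 1.48 rad and angle between board's own x axis and vertical below 0.06 rad and x of board in the frame of case_floor between -0.035 and 0.035 m and y of board in the frame of case_floor between -0.035 and 0.035 m and z of board in the frame of case_floor between 0.054 and 0.066 m and angle between the z axis of board and the x axis of case, either way round below 0.26 rad and z of case_front in the frame of board above 0 m and linear speed of board below 0.02 m/s and angular speed of board below 0.1 rad/s); the robot touches nothing.
It fails at once if another thing on the table was moved by more than 30 mm (distance of any of dark_board, step_block, log_slice, log_stub, chip_jar, calliper, magnifier from where it was at the start of the episode above 0.03 m).
It fails at once if the board was dropped or struck hard on the case (contact force above 60 N) (contact force between board and case above 60 N).
It also fails if it takes over 69 s, if anything falls off the work surface, if the arm or the gripper's body presses on something with over 40 N, if the wrist force passes 120 N, or if a joint passes its speed limit or range.

## Working session

There is one attempt and no reset: what is moved stays moved. The work goes in short steps, each a Python script; the robot and the scene stay as the last script left them, time stands still between calls to the robot, and variables do not carry over. Pictures are saved under pics/ and viewed, at most 10 in all, crops included, and the job is handed in when it is done.

```bash
mkdir -p pics; ls; python3 - <<'E'
from station import ctrl
import cv2,numpy as np
for n in("scene","top"):
    s=ctrl.snapshot(n); cv2.imwrite(f"pics/{n}0.png",s["image"][:,:,::-1]); np.savez(f"{n}0.npz",**s)
    print(n,s["fx"],s["cx"],s["cy"],s["camera_from_world"].round(3).tolist(),(s["z_map"]>0).mean(),[k for k in s])
print(ctrl.nose_length,ctrl.current_time_s(),ctrl.current_eef_rot())
E
```

```text
pics
scene 510.60474693328683 283.07186190716646 213.9263931081273 [[0.303, 0.953, 0.01, -0.099], [-0.547, 0.165, 0.821, 0.248], [0.781, -0.254, 0.571, -1.735], [0.0, 0.0, 0.0, 1.0]] 0.9960544217687075 ['image', 'z_map', 'fx', 'fy', 'cx', 'cy', 'camera_from_world']
top 395.81786944706124 277.6564887805341 204.3798982227266 [[0.014, -1.0, 0.019, -0.082], [0.983, 0.018, 0.181, -0.533], [-0.182, 0.016, 0.983, -0.955], [0.0, 0.0, 0.0, 1.0]] 0.9960671768707483 ['image', 'z_map', 'fx', 'fy', 'cx', 'cy', 'camera_from_world']
0.008 0.1 [-3.13993881e+00 -1.62291134e-04  2.40765938e-01]
```

View pics/top0.png

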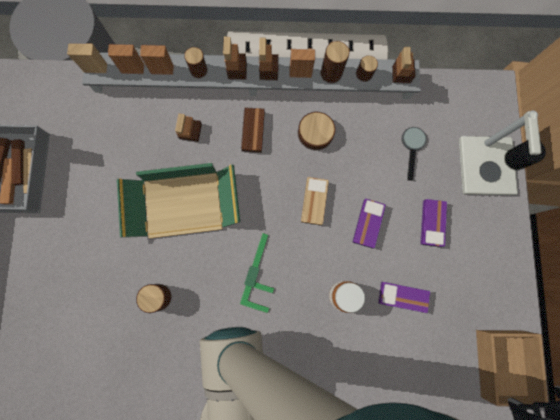

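View pics/scene0.png

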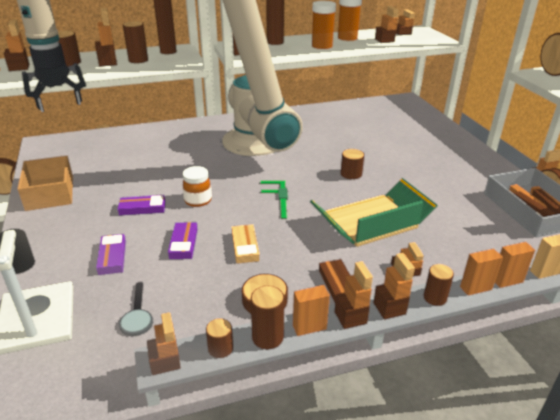

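Candidates in the top view:
- Pale board at (315,200), with its white label at (317,186).
- Purple look-alikes at (370,223), (434,222) and (405,297).
- Dark board at (253,130), no label.

I choose the pale one at (315,200). The case is at about (182,205), with its back wall at the top and its open front towards the robot. The left wall is at about (132,208) and the right wall at about (228,195).

```bash
cat > h.py <<'E'
import numpy as np,cv2
def cloud(s):
    z=s["z_map"]; v,u=np.mgrid[:z.shape[0],:z.shape[1]]
    p=np.stack([(u-s["cx"])/s["fx"]*z,-(v-s["cy"])/s["fy"]*z,-z,np.ones_like(z)],-1)
    return (p@np.linalg.inv(s["camera_from_world"]).T)[...,:3]
def cast(s,u,v,z):
    T=np.linalg.inv(s["camera_from_world"]); o=T[:3,3]
    d=T[:3,:3]@np.array([(u-float(s["cx"]))/s["fx"],-(v-float(s["cy"]))/s["fy"],-1]); return o+d*(z-o[2])/d[2]
def rect(P):
    c,(w,h),a=cv2.minAreaRect((P[:,:2]*1000).astype(np.float32)); return np.round(c,1),round(w,1),round(h,1),round(a,1)
E
python3 - <<'E'
from h import *
s=np.load("top0.npz"); W=cloud(s); im=s["image"]; hsv=cv2.cvtColor(im,cv2.COLOR_RGB2HSV)
def box(m,u0,u1,v0,v1):
    k=np.zeros(m.shape,bool);k[v0:v1,u0:u1]=1;return m&k
ok=s["z_map"]>0
print("table z",np.median(W[180:240,270:295,2]))
b=box(ok&(W[...,2]>.014)&(W[...,2]<.035),296,335,170,232); P=W[b]; print("board z",np.median(P[:,2]),rect(P),b.sum())
l=b&(hsv[...,1]<60)&(hsv[...,2]>150); print("label",W[l].mean(0),rect(W[l]),l.sum())
f=box(ok&(hsv[...,0]<28)&(hsv[...,1]>50)&(W[...,2]<.02)&(W[...,2]>.004),140,228,170,245); print("floor z",np.median(W[f][:,2]),rect(W[f]),f.sum())
g=ok&(hsv[...,0]>50)&(hsv[...,0]<100)&(hsv[...,1]>80)
y=ok&(hsv[...,0]>20)&(hsv[...,0]<38)&(hsv[...,1]>120)
for n,r in dict(left=(112,148,165,245),back=(130,222,155,185),right=(218,245,160,232)).items():
    for nm,mm in(("green",g),("yel",y)):
        Q=W[box(mm,*r)]; 
        if len(Q): print(n,nm,len(Q),np.percentile(Q,[2,50,98],axis=0).round(3).tolist())
for n,r in dict(board=(285,345,160,240),case=(105,250,150,250)).items():
    c=im[r[2]:r[3],r[0]:r[1],::-1]; k=500/c.shape[0]*(.75 if n=="case" else 1)
    cv2.imwrite(f"pics/{n}c.png",cv2.resize(c,None,fx=k,fy=k,interpolation=2))
c=[cv2.imread(f"pics/{n}c.png") for n in("board","case")]
h=max(i.shape[0] for i in c); o=np.hstack([cv2.copyMakeBorder(i,0,h-i.shape[0],0,0,0) for i in c]); o=cv2.resize(o,None,fx=min(1,800/o.shape[1]),fy=min(1,800/o.shape[1])); cv2.imwrite("pics/crop1.png",o)
E
```

```text
table z 0.0010042203518580983
board z 0.02518153349405783 (array([ 552.2, -169.2]), 56.0, 120.9, 82.1) 980
label [ 0.59243947 -0.17511495  0.02578103] (array([ 592.7, -172.5]), 51.8, 34.2, 80.5) 218
floor z 0.012981099137239438 (array([535.7, 175.9]), 151.6, 197.5, 8.0) 4237
left green 1109 [[0.456, 0.262, 0.016], [0.526, 0.293, 0.034], [0.601, 0.318, 0.082]]
left yel 137 [[0.451, 0.297, 0.04], [0.512, 0.316, 0.054], [0.583, 0.327, 0.057]]
back green 673 [[0.588, 0.077, 0.02], [0.61, 0.187, 0.065], [0.624, 0.302, 0.086]]
right green 620 [[0.486, 0.028, 0.019], [0.553, 0.06, 0.037], [0.623, 0.081, 0.064]]
right yel 96 [[0.489, 0.03, 0.056], [0.556, 0.04, 0.06], [0.628, 0.053, 0.064]]
```

View pics/crop1.png

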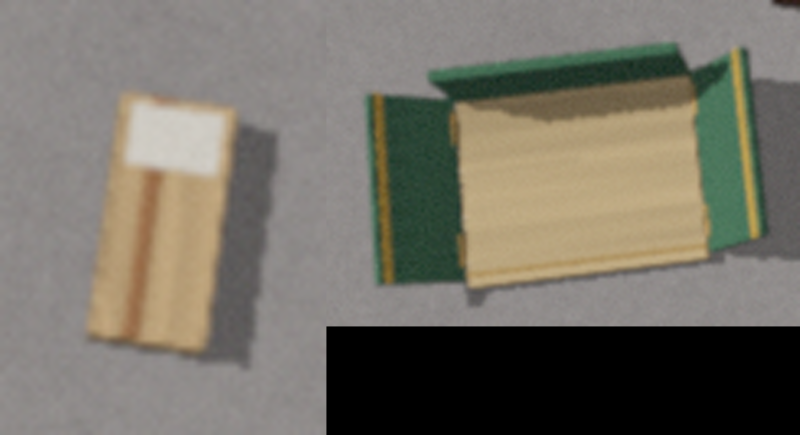

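The crop shows the pale board with its label at the upper end, and both walls part-way up. The board measures 121x56 mm and 25 mm high, and the case floor is about 151 mm visible at yaw 8°. The wall edges lie 63–64 mm from their hinges, so everything agrees with the given sizes. Next I plan the poses with IK.

```bash
cat >> h.py <<'E'
from scipy.spatial.transform import Rotation as R
def T(p,r): M=np.eye(4);M[:3,:3]=r;M[:3,3]=p;return M
yc=np.radians(8.0); CASE=T([.5407,.1766,0],R.from_euler('z',yc).as_matrix())
BOARD=T([.5522,-.1692,.012],R.from_euler('z',np.radians(-7.9)).as_matrix())
def rpy(m): return R.from_matrix(m[:3,:3]).as_euler('xyz')
# board standing: x up, z -> case -x, y = z cross x
def stand(dx=0,dy=0,dz=0): return CASE@T([dx,dy,.072+dz],np.array([[0,0,1],[-0,0,0],[0,0,0]])*0+np.column_stack([[0,0,1],[0,1,0],[-1,0,0]]))
def tool_in_board(al,gx,tz,flip):
    d=np.array([-np.sin(al),0,-np.cos(al)]); y=np.array([0,-1. if flip else 1.,0])
    return T([gx,0,tz-.012],np.column_stack([np.cross(y,d),y,d]))
def wall(side,y,z):  # tool pose, closed fingers, tool x along case y
    x=np.array([0,side,0.]);d=np.array([0,0,-1.]); 
    return CASE@T([-.005,side*y,z],np.column_stack([x,np.cross(d,x),d]))
E
python3 - <<'E'
from h import *
from station import ctrl
print(np.linalg.det(stand()[:3,:3]))
ik=lambda M:ctrl.inverse_kinematics(M[:3,3].tolist(),rpy(M).tolist())
f=lambda q:None if q is None else np.round(q,2).tolist()
for al in(0,15,25,35):
  for fl in(0,1):
    t=tool_in_board(np.radians(al),.03,.017,fl)
    print(al,fl,"grasp",f(ik(BOARD@t)),"place",f(ik(stand()@t)),"pre",f(ik(stand(-.12,0,.15)@t)))
for s in(1,-1):
  for e in (1,-1):
    for y in(.175,.11):
      M=wall(s,y,.043); M[:3,:2]*=e; print(s,e,y,f(ik(M)))
E
```

```text
0.9999999999999998
0 0 grasp [-0.4, 0.52, 1.73, -0.0, 0.9, -1.84] place None pre None
0 1 grasp [-0.4, 0.52, 1.73, -0.0, 0.9, 1.3] place None pre None
15 0 grasp [-0.37, 0.64, 1.51, -0.06, 1.25, -1.77] place None pre None
15 1 grasp [-0.37, 0.64, 1.51, -0.06, 1.25, 1.37] place None pre None
25 0 grasp [-0.35, 0.73, 1.37, -0.09, 1.47, -1.76] place [0.27, 0.57, 2.66, 3.26, 1.22, 1.58] pre [0.39, -0.16, 2.58, 3.67, 0.45, 1.2]
25 1 grasp [-0.35, 0.73, 1.37, -0.09, 1.47, 1.39] place [0.27, 0.57, 2.66, 3.26, 1.22, -1.56] pre [0.39, -0.16, 2.58, 3.67, 0.45, -1.95]
35 0 grasp [-0.34, 0.83, 1.23, -0.11, 1.68, -1.75] place [0.25, 0.35, 2.52, 3.29, 0.69, 1.52] pre None
35 1 grasp [-0.34, 0.83, 1.23, -0.11, 1.68, 1.39] place [0.25, 0.35, 2.52, 3.29, 0.69, -1.62] pre None
1 1 0.175 [0.49, 0.5, 1.67, -0.0, 0.97, 0.35]
1 1 0.11 [0.38, 0.47, 1.73, -0.0, 0.94, 0.24]
1 -1 0.175 None
1 -1 0.11 None
-1 1 0.175 None
-1 1 0.11 None
-1 -1 0.175 [-0.12, 0.43, 1.81, -0.0, 0.9, -0.26]
-1 -1 0.11 [-0.0, 0.43, 1.82, -0.0, 0.89, -0.14]<stdin>:9: UserWarning: Gimbal lock detected. Setting third angle to zero since it is not possible to uniquely determine all angles.
```

```bash
cat >> h.py <<'E'
def go(ctrl,M): ctrl.move_to(M[:3,3].tolist(),rpy(M).tolist())
def ln(ctrl,M,v=.15,c=None): return ctrl.movel(M[:3,3].tolist(),max_speed=v,ori=rpy(M).tolist(),contact_N=c)
E
python3 - <<'E' 2>&1 | grep -v Warn
from h import *
from station import ctrl
ik=lambda M:ctrl.inverse_kinematics(M[:3,3].tolist(),rpy(M).tolist())
f=lambda q:None if q is None else np.round(q,2).tolist()
for al in(30,35,40,45):
    t=tool_in_board(np.radians(al),.03,.017,1)
    print(al,[f(ik(stand(dx,0,dz)@t)) for dx,dz in((0,0),(0.01,.05),(0.01,.1),(.01,.13))])
ctrl.close_gripper(20)
for s in(-1,1):
    def w(y,z):
        M=wall(s,y,z)
        if s<0: M[:3,:2]*=-1
        return M
    go(ctrl,w(.185,.16)); ln(ctrl,w(.185,.043)); 
    hit=ln(ctrl,w(.106,.043),.04,18)
    p=np.linalg.inv(CASE)@np.r_[ctrl.current_tcp_pos(),1]
    print(s,hit,p.round(4),np.round(ctrl.current_wrist_force(),1),ctrl.current_time_s())
    ln(ctrl,w(.15,.043)); ln(ctrl,w(.15,.16),.2)
q=ctrl.snapshot("top"); np.savez("top1.npz",**q); cv2.imwrite("pics/top1.png",q["image"][:,:,::-1])
W=cloud(q); C=(W-CASE[:3,3])@CASE[:3,:3]
hs=cv2.cvtColor(q["image"],cv2.COLOR_RGB2HSV); g=(hs[...,0]>20)&(hs[...,0]<100)&(hs[...,1]>80)&(q["z_map"]>0)&(C[...,2]>.03)&(C[...,2]<.095)&(abs(C[...,0])<.06)
for s in(1,-1):
    P=C[g&(C[...,1]*s>.06)&(C[...,1]*s<.17)]; print(s,len(P),np.percentile(P,[5,50,95],axis=0).round(3).tolist())
print(ctrl.current_time_s())
E
```

```text
30 [[0.26, 0.44, 2.59, 3.27, 0.94, -1.59], [0.26, 0.27, 2.5, 3.3, 0.67, -1.64], [0.26, 0.12, 2.42, 3.37, 0.45, -1.72], [0.26, 0.05, 2.37, 3.45, 0.33, -1.81]]
35 [[0.25, 0.35, 2.52, 3.29, 0.69, -1.62], [0.25, 0.21, 2.42, 3.35, 0.45, -1.69], [0.25, 0.08, 2.34, 3.5, 0.26, -1.85], [0.25, 0.02, 2.29, 3.74, 0.16, -2.1]]
40 [[0.25, 0.29, 2.44, 3.32, 0.46, -1.67], [0.24, 0.16, 2.35, 3.45, 0.26, -1.81], None, None]
45 [[0.24, 0.24, 2.37, 3.41, 0.26, -1.76], None, [0.23, 0.05, 2.2, -0.56, 0.13, 2.19], [0.23, 0.0, 2.15, -0.32, 0.21, 1.95]]
-1 True [-0.0041 -0.1336  0.0447  1.    ] [-1.6 -1.3  5.5] 5.5417
1 True [-0.0047  0.1627  0.0445  1.    ] [-0.9  2.7  2.1] 9.6333
1 666 [[-0.054, 0.106, 0.032], [0.0, 0.118, 0.051], [0.054, 0.131, 0.072]]
-1 197 [[-0.054, -0.12, 0.036], [-0.001, -0.112, 0.072], [0.053, -0.102, 0.08]]
10.6667
```

```bash
cat > push.py <<'E'
from h import *
from station import ctrl
for s in(1,-1):
    def w(y,z):
        M=wall(s,y,z)
        if s<0: M[:3,:2]*=-1
        return M
    if s<0: go(ctrl,w(.165,.16))
    else: ln(ctrl,w(.165,.16))
    ln(ctrl,w(.165,.043)); 
    hit=ln(ctrl,w(.108,.043),.03,38)
    p=np.linalg.inv(CASE)@np.r_[ctrl.current_tcp_pos(),1]
    print(s,hit,p.round(4),np.round(ctrl.current_wrist_force(),1),ctrl.current_time_s())
    ln(ctrl,w(.15,.043)); ln(ctrl,w(.15,.16),.2)
q=ctrl.snapshot("top"); np.savez("top1.npz",**q); cv2.imwrite("pics/top2.png",q["image"][:,:,::-1])
W=cloud(q); C=(W-CASE[:3,3])@CASE[:3,:3]
hs=cv2.cvtColor(q["image"],cv2.COLOR_RGB2HSV); g=(hs[...,0]>20)&(hs[...,0]<100)&(hs[...,1]>80)&(q["z_map"]>0)&(C[...,2]>.03)&(C[...,2]<.095)&(abs(C[...,0])<.06)
for s in(1,-1):
    P=C[g&(C[...,1]*s>.06)&(C[...,1]*s<.17)]; print(s,len(P),np.percentile(P,[5,50,95],axis=0).round(3).tolist())
print(ctrl.current_time_s())
E
python3 push.py
```

```text
1 False [-0.0026  0.1135  0.0459  1.    ] [-4.1 17.  10.6] 13.9
-1 False [-0.0041 -0.1143  0.0456  1.    ] [ -2.5 -22.   14.2] 19.25
1 178 [[-0.004, 0.095, 0.034], [0.029, 0.097, 0.065], [0.056, 0.101, 0.083]]
-1 70 [[-0.055, -0.105, 0.053], [-0.024, -0.104, 0.079], [0.014, -0.101, 0.083]]
20.4667
```

Both walls held 17–22 N against their stops at the upright position. Next is the grasp.

```bash
python3 - <<'E'
from h import *
from station import ctrl
t=tool_in_board(np.radians(35),.03,.017,1); B=BOARD@t
up=B.copy(); up[:3,3]-=.09*B[:3,2]
ctrl.let_go()
go(ctrl,up); print(ctrl.current_time_s())
print("touch",ln(ctrl,B,.08,10), ctrl.current_tcp_pos(),B[:3,3])
ctrl.close_gripper(50); print(ctrl.current_grip_width(),ctrl.current_grip_force())
L=B.copy(); L[2,3]+=.14; ln(ctrl,L,.15)
print(ctrl.current_grip_width(),ctrl.current_time_s(),np.round(ctrl.current_joint_pos(),2))
q=ctrl.snapshot("scene"); cv2.imwrite("pics/lift.png",q["image"][:,:,::-1])
E
```

```text
22.6667
touch False [ 0.58248835 -0.17348512  0.01736282] [ 0.58191528 -0.17332334  0.017     ]
0.05441617240570945 54.39543843269348
0.05484503914754286 25.4167 [-0.34  0.72  1.1  -0.12  1.92  1.37]
```

View pics/lift.png

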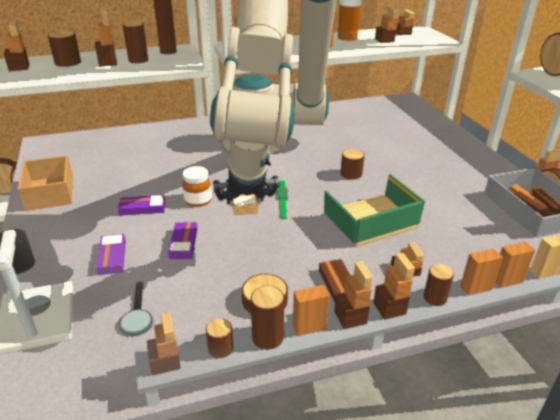

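```bash
python3 - <<'E'
from h import *
from station import ctrl
for q in([-.34,.1,1.7,0,1.1,1.4],[-.34,-.1,1.8,0,.15,1.4],[-.1,-.1,1.8,3.2,.15,-1.75],[.25,-.15,2.0,3.5,.26,-1.85],[.25,-.15,2.3,3.5,.26,-1.85]):
    ctrl.goto_joints(q); print(np.round(ctrl.current_tcp_pos(),3),ctrl.current_time_s(),round(ctrl.current_grip_width(),4))
t=tool_in_board(np.radians(35),.03,.017,1); M=stand(.01,0,.1)@t
print(np.round(ctrl.inverse_kinematics(M[:3,3].tolist(),rpy(M).tolist()),2))
go(ctrl,M); print(np.round(ctrl.current_tcp_pos(),3),M[:3,3],ctrl.current_time_s(),ctrl.current_wrist_force())
ims=[ctrl.snapshot(n) for n in("scene","top")]
for n,q in zip("st",ims): np.savez(f"pre_{n}.npz",**q)
a=ims[0]["image"][100:280,290:470]; b=ims[1]["image"][120:300,90:270]
cv2.imwrite("pics/pre.png",cv2.resize(np.hstack([a,b]),(800,400))[:,:,::-1])
E
```

```text
[ 0.537 -0.116  0.262] 26.2667 0.0548
[ 0.674 -0.165  0.548] 27.4583 0.0545
[ 0.706 -0.004  0.656] 30.1583 0.0545
[0.62  0.196 0.574] 31.0833 0.0548
[0.536 0.175 0.364] 31.9833 0.0549
[ 0.25  0.08  2.34  3.5   0.26 -1.85]
[0.547 0.177 0.204] [0.54565134 0.17729587 0.202     ] 32.6583 [-1.36253385 -0.91430034 -0.50968176]
```

View pics/pre.png

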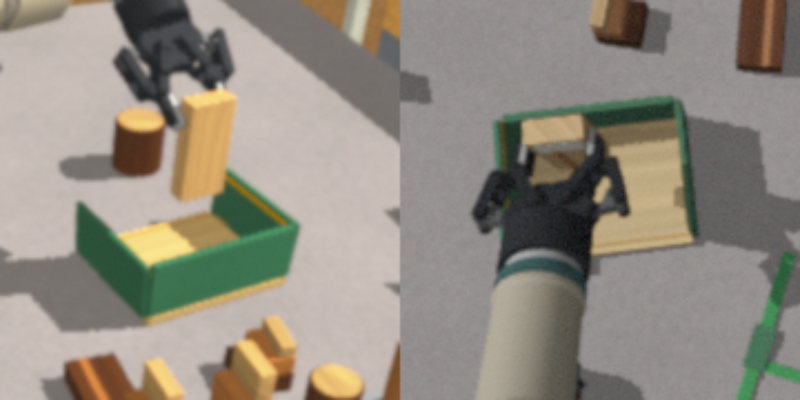

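The board hangs upright over the case, label side towards the robot, with both walls upright. I'll check its tilt and position from depth, then lower it.

```bash
python3 - <<'E'
from h import *
from station import ctrl
def meas(q,z0,z1):
    W=cloud(q); C=(W-CASE[:3,3])@CASE[:3,:3]; h=cv2.cvtColor(q["image"],cv2.COLOR_RGB2HSV)
    m=(h[...,0]<28)&(h[...,1]>60)&(h[...,2]>90)&(C[...,2]>z0)&(C[...,2]<z1)&(abs(C[...,0]-.01)<.04)&(abs(C[...,1])<.06)
    P=C[m]; k=P[:,0]>np.percentile(P[:,0],30); P=P[k]
    A=np.c_[P[:,1:]-P[:,1:].mean(0),np.ones(len(P))]; c=np.linalg.lstsq(A,P[:,0],rcond=None)[0]
    print("n",len(P),"yaw",-c[0].round(3),"pitch dx/dz",c[1].round(3),"back x",c[2].round(4),"y",np.percentile(P[:,1],[2,98]).round(3),"z",np.percentile(P[:,2],[2,98]).round(3))
meas(dict(np.load("pre_s.npz")),.115,.225)
t=tool_in_board(np.radians(35),.03,.017,1)
ln(ctrl,stand(0,0,.015)@t,.08)
print(ln(ctrl,stand(0,0,-.004)@t,.012,4),np.round(ctrl.current_tcp_pos(),4),(stand()@t)[:3,3],ctrl.current_wrist_force().round(1),ctrl.current_time_s())
q=ctrl.snapshot("scene"); meas(q,.09,.13)
E
```

```text
n 647 yaw 0.006 pitch dx/dz -0.001 back x 0.0235 y [-0.028  0.026] z [0.119 0.222]
True [0.5362 0.1759 0.1022] [0.53574866 0.17590413 0.102     ] [-0.3  0.   1.6] 35.125
n 212 yaw -0.0 pitch dx/dz 0.006 back x 0.0127 y [-0.027  0.026] z [0.091 0.129]
```

```bash
python3 - <<'E'
from h import *
from station import ctrl
t=tool_in_board(np.radians(35),.03,.017,1)
p=ctrl.current_tcp_pos()
print(ctrl.movel([p[0],p[1],p[2]-.0015],max_speed=.01,contact_N=8),ctrl.current_wrist_force().round(1))
ctrl.let_go(); ctrl.pause(.3)
p=np.array(ctrl.current_tcp_pos()); d=(stand()@t)[:3,2]
ctrl.movel((p+[0,0,.04]-.02*d).tolist(),max_speed=.05)
p=np.array(ctrl.current_tcp_pos()); ctrl.movel((p+[0,0,.05]).tolist(),max_speed=.1)
q=ctrl.current_joint_pos(); q=np.array(q); q[1]-=.3; ctrl.goto_joints(q.tolist())
q[0]-=.7; ctrl.goto_joints(q.tolist())
print(ctrl.current_time_s())
a=ctrl.snapshot("scene"); b=ctrl.snapshot("top"); np.savez("e_s.npz",**a);np.savez("e_t.npz",**b)
W=cloud(a); C=(W-CASE[:3,3])@CASE[:3,:3]; h=cv2.cvtColor(a["image"],cv2.COLOR_RGB2HSV)
m=(h[...,0]<28)&(h[...,1]>60)&(C[...,2]>.095)&(C[...,2]<.15)&(abs(C[...,0])<.06)&(abs(C[...,1])<.06); print(np.percentile(C[m],[2,50,98],axis=0).round(3).tolist())
cv2.imwrite("pics/end.png",cv2.resize(np.hstack([a["image"][100:280,290:470],b["image"][120:300,90:270]]),(800,400))[:,:,::-1])
E
```

```text
False [-2.1 -0.6  7.1]
40.0083
[[-0.01, -0.029, 0.097], [0.011, -0.007, 0.121], [0.016, 0.026, 0.135]]
```

View pics/end.png

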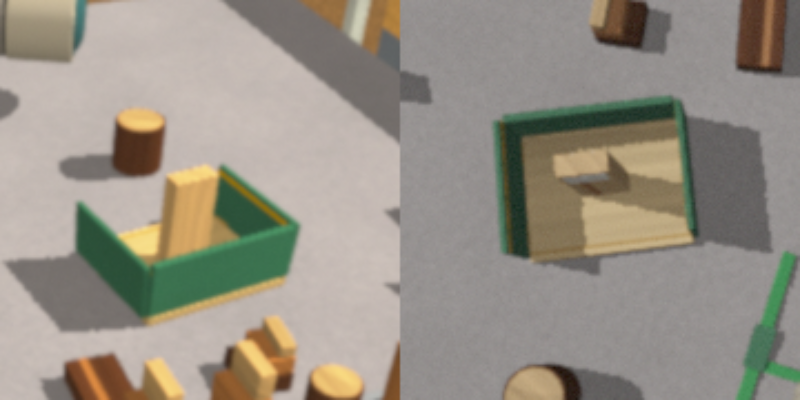

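The board stands upright in the middle of the case, clear of the arm, with the label facing the front. One last check of the wall angles before handing in.

```bash
python3 - <<'E'
from h import *
for n in"ts":
    q=dict(np.load(f"e_{n}.npz")); C=(cloud(q)-CASE[:3,3])@CASE[:3,:3]; h=cv2.cvtColor(q["image"],cv2.COLOR_RGB2HSV)
    g=(h[...,0]>20)&(h[...,0]<100)&(h[...,1]>80)&(abs(C[...,0]+.005)<.06)
    for s in(1,-1):
        for a,b in((.02,.045),(.055,.074),(.076,.09)):
            P=C[g&(C[...,1]*s>.08)&(C[...,1]*s<.13)&(C[...,2]>a)&(C[...,2]<b)]
            if len(P)>8: print(n,s,a,len(P),np.percentile(P[:,1],[10,50,90]).round(4),P[:,2].max().round(3))
E
```

```text
t 1 0.02 120 [0.0947 0.0955 0.0963] 0.045
t 1 0.055 87 [0.0964 0.0973 0.0981] 0.074
t 1 0.076 93 [0.0978 0.1    0.1019] 0.085
t -1 0.055 21 [-0.1044 -0.1042 -0.1039] 0.073
t -1 0.076 93 [-0.1045 -0.1027 -0.1006] 0.084
s 1 0.02 156 [0.0936 0.0958 0.0981] 0.045
s 1 0.055 182 [0.0956 0.0978 0.0994] 0.074
s 1 0.076 59 [0.0958 0.0983 0.0996] 0.083
s -1 0.02 196 [-0.1042 -0.1027 -0.1014] 0.045
s -1 0.055 155 [-0.1054 -0.1039 -0.1027] 0.074
s -1 0.076 95 [-0.1061 -0.1042 -0.1   ] 0.084
```

The walls read about 1.52 rad (left) and 1.53 rad (right). That is above 1.48, but not by much, and there are 29 s left, so I'll nudge both again.

```bash
python3 - <<'E'
from h import *
from station import ctrl
ctrl.close_gripper(20)
q=np.array(ctrl.current_joint_pos()); print(q.round(2))
ctrl.goto_joints([q[0],-.1,1.8,3.14,.15,-1.8]); ctrl.goto_joints([-.2,-.1,1.8,0,.15,0]); 
print(ctrl.current_time_s())
for s in(-1,1):
    def w(y,z):
        M=wall(s,y,z)
        if s<0: M[:3,:2]*=-1
        return M
    if s<0: go(ctrl,w(.16,.18))
    else: ln(ctrl,[w2:=w(.145,.19)][0],.25)if 0 else (ctrl.goto_joints((np.array(ctrl.current_joint_pos())-[0,.25,0,-0,0,0]).tolist()),go(ctrl,w(.16,.18)))
    ln(ctrl,w(.14,.055),.2)
    hit=ln(ctrl,w(.101,.055),.03,40)
    p=np.linalg.inv(CASE)@np.r_[ctrl.current_tcp_pos(),1]
    print(s,hit,p.round(4),np.round(ctrl.current_wrist_force(),1),ctrl.current_time_s())
    ln(ctrl,w(.15,.055)); ln(ctrl,w(.16,.2),.2)
for n in("top","scene"):
    q=ctrl.snapshot(n); C=(cloud(q)-CASE[:3,3])@CASE[:3,:3]; h=cv2.cvtColor(q["image"],cv2.COLOR_RGB2HSV)
    g=(h[...,0]>20)&(h[...,0]<100)&(h[...,1]>80)&(abs(C[...,0]+.005)<.06)
    for s in(1,-1):
        for a,b in((.02,.045),(.055,.074),(.076,.09)):
            P=C[g&(C[...,1]*s>.08)&(C[...,1]*s<.13)&(C[...,2]>a)&(C[...,2]<b)]
            if len(P)>8: print(n,s,a,len(P),np.percentile(P[:,1],[10,50,90]).round(4))
    if n=="scene":
        m=(h[...,0]<28)&(h[...,1]>60)&(C[...,2]>.095)&(C[...,2]<.15)&(abs(C[...,0])<.06)&(abs(C[...,1])<.06); print(np.percentile(C[m],[2,50,98],axis=0).round(3).tolist())
print(ctrl.current_time_s())
E
```

```text
[-0.44 -0.25  2.39  3.52  0.27 -1.87]
44.8667
-1 False [-0.0049 -0.1129  0.0553  1.    ] [  2.9 -37.6  -0.8] 48.5583
1 False [-0.0048  0.1121  0.0554  1.    ] [-6.4 31.7 -4.2] 54.0583
top 1 0.02 94 [0.0935 0.094  0.0948]
top 1 0.055 76 [0.0931 0.0938 0.0945]
top 1 0.076 94 [0.0933 0.0959 0.0976]
top -1 0.02 11 [-0.1022 -0.1021 -0.1019]
top -1 0.055 40 [-0.1022 -0.1019 -0.1017]
top -1 0.076 94 [-0.1019 -0.1    -0.0981]
scene 1 0.02 143 [0.0921 0.0941 0.0963]
scene 1 0.055 169 [0.092  0.0941 0.0961]
scene 1 0.076 58 [0.0918 0.0939 0.0963]
scene -1 0.02 206 [-0.1034 -0.1019 -0.1004]
scene -1 0.055 160 [-0.1034 -0.102  -0.1005]
scene -1 0.076 95 [-0.1032 -0.1007 -0.0957]
[[-0.009, -0.03, 0.096], [0.011, -0.007, 0.121], [0.016, 0.026, 0.135]]
55.5083
```

Both walls are now exactly vertical (inner face at 94 mm, outer face at 102 mm), and the board is still standing where it was.

```bash
python3 -c "
from station import ctrl
print(ctrl.hand_in(),ctrl.current_time_s())"
```

```text
the job is handed in; nothing more can be done
the job is handed in; nothing more can be done
```

I handed the job in at about 55 s: both walls measured fully upright, the sample stands released on its plain end mid-floor with the label facing the open front, and the arm touches nothing; no verdict came back.

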